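# Clear and start the egg timer

## Task

Time the eggs: on the grey cooking timer press the soft white key down until it clicks to clear it and let it come back up, then press the firm green key down until it clicks to start the count, and let it come up too. Do not press the red key, and do not knock the mug that stands behind the timer.

Things in the scene. Friction and masses are not known exactly. Their poses are not given: they have to be found in the camera images.
- white_key_top (a point): Centre of the top of the white key: a flat round sprung cap, 34 mm across, its top 44 mm above the worktop and 14 mm above its black collar (48 mm across). Goes straight down 8 mm, clicks at 6 mm, springs back; soft: 1 N starts it, 2.5 N clicks, 3 N reaches its stop. Fixed grey timer, 136 x 268 x 26 mm; three keys in a row 78 mm apart, in any order. The point moves with the cap; z up.
- green_key_top (a point): Centre of the top of the green key: a flat round sprung cap, 34 mm across, its top 44 mm above the worktop and 14 mm above its black collar (48 mm across). Goes straight down 8 mm, clicks at 6 mm, springs back; firm: 2.7 N starts it, 7.5 N clicks, 9 N reaches its stop. Same timer and row as the white key. The point moves with the cap; z up.
- red_key_top (a point): Centre of the top of the red key: a flat round sprung cap, 34 mm across, its top 44 mm above the worktop and 14 mm above its black collar (48 mm across). Goes straight down 8 mm, clicks at 6 mm, springs back; firm: 2.7 N starts it, 7.5 N clicks, 9 N reaches its stop. Same timer and row; not to be pressed. The point moves with the cap; z up.
- mug: A loose white pottery mug with green dots, 78 mm across, 114 mm with its handle, 93 mm tall, standing upright behind the timer (on the far side from the robot), beside a loose egg box (106 x 156 x 72 mm). Origin at the centre of its underside, z up. A bystander.

How it is judged (in metres and radians):
On the way, in this order (a step that is already met when the one before it is completed fails the run):
1. the white key is pressed until it clicks (6 mm down or more), with the green key up (distance of white_key_top from where it was at the start of the episode above 0.006 m and distance of green_key_top from where it was at the start of the episode below 0.002 m), for 0.05 s.
2. then the green key is pressed until it clicks (6 mm down or more), with the white key up again (distance of green_key_top from where it was at the start of the episode above 0.006 m and distance of white_key_top from where it was at the start of the episode below 0.002 m), for 0.05 s.
At the end, for the whole second after the job is handed in: After the white and then the green key have clicked, all three keys are up again (within 2 mm of their rest height) and the mug stands upright (within 17 degrees) within 30 mm of where it stood (distance of each of white_key_top, green_key_top, red_key_top from where it was at the start of the episode below 0.002 m and distance of mug from where it was at the start of the episode below 0.03 m and angle between mug's own z axis and vertical below 0.3 rad); the robot touches nothing.
It fails at once if the red key is pressed (4 mm down or more) (distance of red_key_top from where it was at the start of the episode above 0.004 m).
It fails at once if the mug is knocked over or pushed away (tilted over 0.5 rad or moved over 40 mm) (angle between mug's own z axis and vertical above 0.5 rad or distance of mug from where it was at the start of the episode above 0.04 m).
It also fails if it takes over 32 s, if anything falls off the work surface, if the arm or the gripper's body presses on something with over 40 N, if the wrist force passes 120 N, or if a joint passes its speed limit or range.

## Robot

A 6-joint arm with a two-finger parallel gripper is mounted at the origin on a cart in front of the work surface, level with it; the furniture and walls round the work are solid. World frame = base frame: x ahead of the robot, y to its left, z up, the work surface at z = 0. Lengths are in m, angles in degrees, forces in N, time in s.
With the tool pointing down it reaches from about 0.4 to 0.825 m from the base axis. Payload 7 kg.
Tool frame: the origin (TCP) lies at the very end of the fingers, on their centre line; the grasp point (between the pads) lies 19 mm behind it (ctrl.grip_point_offset is the distance from the TCP to the grasp point, in m); x points along the fingers, z is the direction in which the jaws open and shut, and the axes are right-handed (so a half turn about x gives the same grasp; the last joint's range is limited). The gripper opens to 88 mm and grips with 3 to 60 N. Pads are 19 mm wide; open, the fingers measure 130 mm over their backs; the gripper's body (78 mm by 193 mm) begins 47 mm behind the grasp point.
Start: joints at [-50.185, 20.546, 0.682, 0, -70.136, -16.507], TCP at [0.267, -0.62, 0.227] pointing down, gripper open.
Joint ranges: [-176.03, 176.03], [-82.01, 121.73], [-58.28, 71.71], [-173.87, 95.51], [-174.79, -0.11], [-173.66, 173.66]. Speed limits (degrees/s): [136.94, 136.94, 172.46, 180, 180, 180].

## Interface

Orientations are given as [roll, pitch, yaw] about the fixed x, y, z axes, in that order (R = Rz(yaw) Ry(pitch) Rx(roll)).
In Python, from plant import get_obs, snapshot, calibration, close_job, ctrl gives the robot as it stands.
- The arm moves only by the tool move_arm, never from a script. Its argument "commands" is a list that holds one entry, the list of rows, each a list of 4 numbers: the shift along the tool's x, y, z in cm, then the turn about the tool's x in rad. In form: [[[dx, dy, dz, spin], ...]]. A call has 1 to 8 rows; each row shifts and turns the commanded pose from where the row before left it, along the tool's axes as they then stand; what a row does not reach is not made up. A row lasts 1/10 s, in which the tool goes at most 50 mm and 8.59 degrees, less where a joint would pass 70% of its speed; a pose out of reach is approached as far as the arm can. A call with a gripper value outside its range is refused whole. "jaw" is the finger opening in cm, from 0 to 8.76, set as the call begins (left out, the last holds). The fingers move at their own pace and stop on an object; the grip force is fixed at half the most. Time passes only in rows, so rows that do not move let the fingers close. It gives the time, the measured TCP pose, the force and the opening at its end, in the units of the state.
- get_obs(): the state, without advancing time (a new reading comes with each control period).
- snapshot(name): name is "scene" or "top" or "wrist"; returns (picture, depth): 384x512x3 uint8, red, green, blue; 384x512 float32, m along the optical axis (not along the pixel's ray), 0 where there is no reading.
- calibration(name): a dict with "mtx" (3x3 intrinsics, pixels), "k1" (the pictures are not rectified: a ray, as slopes to the right and down, at radius r is drawn at 1 + k1 r^2 times it, then the intrinsics apply), "T" (4x4, takes a point from camera to world coordinates); the wrist camera has in their place "tool_from_camera" (4x4, takes a point from camera to tool coordinates, whose origin is the TCP and whose axes are the tool frame's). Camera axes: x right, y up, looking along -z (the intrinsics and any distortion apply to the point x, -y, -z); pixel columns grow to the right and rows downward; lengths in m; the calibration is good to about 2 mm. A picture is of the moment at which its call begins: read the wrist's pose just before it. calibration takes no time and is no camera call.
- close_job(): hands the job in, once; it reports no verdict.
The state is a dict: "clock": time; "joint_pos": joint angles; "qvel": joint speeds; "tau": joint torques, N m; "tool_pos": TCP position; "orientation": TCP orientation; "force": force on the tool from outside, world axes, zero at the start; "moment": the same for the moment, N m; "opening": finger opening in m.
Only numpy, scipy, OpenCV 4.12 (cv2) and the standard library are available. Lean on these libraries where they do the work, as an engineer would, in place of code of your own. Each camera call takes 0.05 s, during which the arm holds its last target. There are 200 camera calls.

## Working session

There is one attempt and no reset: what is moved stays moved. The work goes in short steps, Python scripts to look and compute and a tool call to move; the robot and the scene stay as the last step left them, time stands still between calls to the robot, and variables do not carry over. Pictures are saved under pics/ and viewed, about 8 in all and at most 12, crops included, and the job is handed in when it is done.

Besides the shell and the picture viewer there is one more tool, called in YAML: its name, and indented under it one key for each argument. move_arm: Moves the arm, as the interface text tells. Its arguments: {"type":"object","properties":{"commands":{"type":"array"},"jaw":{"type":"number"}},"required":["commands"]}

```bash
mkdir -p pics
cat > h.py <<'E'
import numpy as np, cv2
from plant import get_obs, snapshot, calibration, close_job, ctrl
def ray(name,u,v):
    c=calibration(name);K=np.array(c["mtx"]);k=c["k1"]
    d=np.array([(u-K[0,2])/K[0,0],(v-K[1,2])/K[1,1]]);p=d.copy()
    for _ in range(20): p=d/(1+k*(p@p))
    return np.array([p[0],-p[1],-1.])
def toplane(name,u,v,z,T=None):
    T=np.array(calibration(name)["T"]) if T is None else T
    r=T[:3,:3]@ray(name,u,v);o=T[:3,3]
    return o+r*(z-o[2])/r[2]
E
python3 - <<'E'
from h import *
o=get_obs();print({k:np.round(o[k],4).tolist() for k in o})
for n in("top","scene"):
    p,d=snapshot(n);np.savez(n+'.npz',p=p,d=d);cv2.imwrite(f'pics/{n}1.png',p[...,::-1])
    print(n,np.round(calibration(n)["T"],3).tolist())
E
```

```text
{'clock': 0.0, 'joint_pos': [-50.1847, 20.5919, 0.6331, -0.0196, -70.1353, -16.5071], 'qvel': [-0.0294, 0.0684, -0.0398, -0.0314, 0.0345, -0.0306], 'tau': [0.0014, -58.2715, 29.3061, 6.9973, 0.0067, -0.0002], 'tool_pos': [0.2669, -0.6195, 0.2256], 'orientation': [5.3953, 89.9042, 118.6969], 'force': [-0.8168, -0.2289, -0.0416], 'moment': [-0.0413, -0.0519, -0.0045], 'opening': 0.0876}
top [[-0.06, 0.974, -0.22, 0.414], [-0.998, -0.06, 0.009, 0.03], [-0.005, 0.22, 0.976, 0.907], [0.0, 0.0, 0.0, 1.0]]
scene [[-0.845, 0.345, -0.409, 0.219], [-0.535, -0.56, 0.633, 0.563], [-0.01, 0.753, 0.658, 0.65], [0.0, 0.0, 0.0, 1.0]]
```

View pics/top1.png

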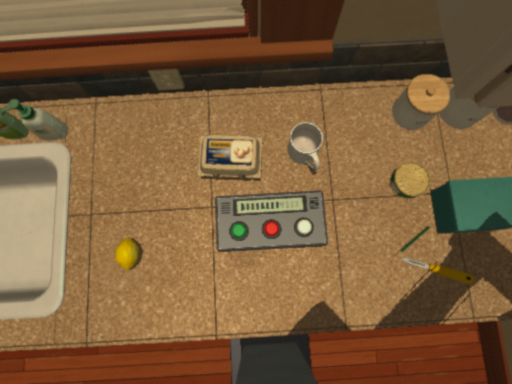

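View pics/scene1.png

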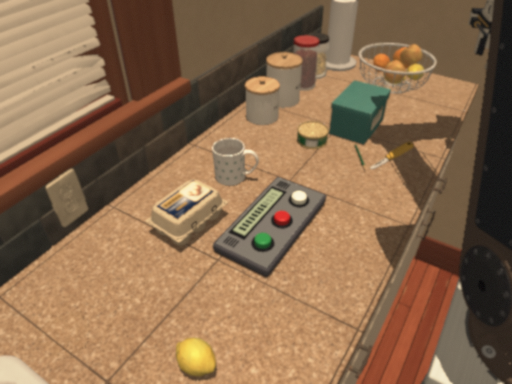

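```bash
cat > m.py <<'E'
from h import *
def blobs(p,seeds,r):
    h=cv2.cvtColor(p,cv2.COLOR_RGB2HSV).astype(int);H,S,V=h[...,0],h[...,1],h[...,2]
    M={'green':(abs(H-70)<20)&(S>120)&(V>50),'red':((H<10)|(H>170))&(S>150)&(V>80),'white':(S<70)&(V>165)}
    out={}
    for k,m in M.items():
        n,l,s,c=cv2.connectedComponentsWithStats(m.astype(np.uint8))
        i=min((i for i in range(1,n) if s[i,4]>r),key=lambda i:np.hypot(*(c[i]-seeds[k])))
        out[k]=(s[i,0]+s[i,2]/2-.5,s[i,1]+s[i,3]/2-.5,s[i].tolist(),c[i])
    return out
E
python3 - <<'E'
from m import *
S={'top':{'green':(239,230),'red':(272,228),'white':(304,227)},'scene':{'green':(263,241),'red':(283,218),'white':(300,198)}}
for n in S:
    P={}
    for k,b in blobs(np.load(n+'.npz')['p'],S[n],30).items():
        P[k]=toplane(n,*b[3],.044);print(n,k,b[2],b[3].round(1),P[k].round(4))
    for a,b in(('green','red'),('red','white')):print(np.linalg.norm(P[a]-P[b]))
print('mug',toplane('top',306,132,.093))
from scipy.spatial.transform import Rotation as R
o=get_obs();M=R.from_euler('xyz',o['orientation'],degrees=True).as_matrix();print(M.round(3))
E
```

```text
top green [232, 223, 14, 15, 159] [238.4 230.1] [0.5176 0.0704 0.044 ]
top red [264, 221, 15, 15, 174] [271.1 228.2] [ 0.5174 -0.0068  0.044 ]
top white [298, 220, 13, 13, 138] [304.  226.1] [ 0.5175 -0.0848  0.044 ]
0.07716483774707142
0.07803293483882655
scene green [254, 234, 17, 14, 190] [262.3 240.5] [0.5143 0.079  0.044 ]
scene red [274, 211, 17, 14, 184] [281.6 217.4] [0.5144 0.0009 0.044 ]
scene white [292, 190, 15, 12, 141] [299.  195.3] [ 0.5165 -0.0819  0.044 ]
0.07815056927418289
0.08283006303302806
mug [ 0.73371238 -0.10281028  0.093     ]
[[-0.001 -0.918 -0.396]
 [ 0.001 -0.396  0.918]
 [-1.     0.     0.001]]
```

move_arm:
  commands:
    - [[0,0,0,0.136],[0,0,0,0.136],[0,0,0,0.136],[0,-1.5,3.3,0],[0,-1.5,3.3,0],[0,-1.5,3.3,0],[0,-1.5,3.3,0],[0,-1.5,3.3,0]]
  jaw: 0

```text
clock: 0.9
tool_pos: [0.3424, -0.4535, 0.2262]
orientation: [45.3, 90.0, 135.2]
force: [1.0, -0.7, 0.5]
opening: 0.0291
```

move_arm:
  commands:
    - [[0,-1.5,3.3,0],[0,-1.5,3.3,0],[0,-1.5,3.3,0],[0,-1.5,3.3,0],[0,-1.5,3.3,0],[0,-1.5,3.3,0],[0,-1.5,3.3,0],[0,0,0,0]]

```text
clock: 1.7
tool_pos: [0.4488, -0.2212, 0.2265]
orientation: [-37.3, 90.0, 52.8]
force: [-0.3, -0.1, -0.4]
opening: 0.0008
```

move_arm:
  commands:
    - [[0,-1.5,3.3,0],[0,-1.5,3.3,0],[0,-1.5,3.3,0],[0,-1.5,3.3,0],[0,0,0,0]]

```text
clock: 2.2
tool_pos: [0.509, -0.0897, 0.2262]
orientation: [36.4, 90.0, 126.5]
force: [-0.2, -0.6, 0.6]
opening: 0.0006
```

Run:
```python
from h import *
from scipy.spatial.transform import Rotation as R
o=get_obs();p,d=snapshot('wrist');np.savez('w.npz',p=p,d=d,pos=o['tool_pos'],ori=o['orientation']);cv2.imwrite('pics/w1.png',p[...,::-1])
print(np.round(calibration('wrist')['tool_from_camera'],3),o['tool_pos'],o['orientation'])
```

```text
[[ 0.     0.298 -0.954 -0.159]
 [-0.001  0.954  0.298  0.081]
 [ 1.     0.001  0.     0.001]
 [ 0.     0.     0.     1.   ]] [ 0.50896299 -0.08969577  0.22620344] [ 36.42065181  89.98797792 126.50759941]
```

View pics/w1.png

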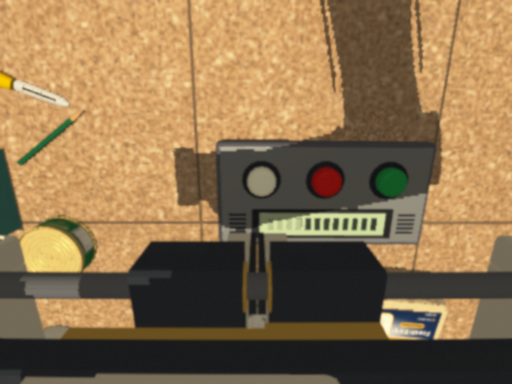

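The wrist view shows white at about (261,180), red (326,180), green (391,180); the fingers are closed at about (257,240).

```bash
sed -i 's/V>165/V>120/' m.py
python3 - <<'E'
from m import *
from scipy.spatial.transform import Rotation as R
w=np.load('w.npz');T=np.eye(4);T[:3,:3]=R.from_euler('xyz',w['ori'],degrees=True).as_matrix();T[:3,3]=w['pos']
T=T@np.array(calibration('wrist')['tool_from_camera'])
P={}
for k,b in blobs(w['p'],{'white':(261,180),'red':(326,180),'green':(391,180)},200).items():
    P[k]=toplane('wrist',*b[:2],.044,T);print(k,b[2],b[3].round(1),P[k].round(4),toplane('wrist',*b[3],.044,T).round(4))
for a,b in(('green','red'),('red','white')):print(np.linalg.norm(P[a]-P[b]))
E
```

```text
green [376, 168, 31, 29, 717] [391.  181.6] [0.5182 0.0693 0.044 ] [0.5177 0.0692 0.044 ]
red [312, 167, 30, 30, 669] [326.3 181.5] [ 0.5176 -0.0068  0.044 ] [ 0.5176 -0.0071  0.044 ]
white [248, 168, 27, 27, 588] [261.2 181.1] [ 0.5171 -0.0837  0.044 ] [ 0.5172 -0.0835  0.044 ]
0.07610379082943551
0.07689098498210926
```

move_arm:
  commands:
    - [[3,-0.4,0.3,0],[3,-0.4,0.3,0],[3,0,0,0],[3,0,0,0],[3,0,0,0],[1.5,0,0,0],[0,0,0,0],[0,0,0,0]]

```text
clock: 3.05
tool_pos: [0.5156, -0.087, 0.0618]
orientation: [127.6, 90.0, -142.5]
force: [-0.3, 0.3, 0.5]
opening: 0.0001
```

move_arm:
  commands:
    - [[0.6,-0.1,0.3,0],[0.6,0,0,0],[0.4,0,0,0],[0.3,0,0,0],[0.3,0,0,0],[0,0,0,0],[0,0,0,0]]

```text
clock: 3.75
tool_pos: [0.5167, -0.0831, 0.0396]
orientation: [96.2, 90.0, -173.9]
force: [-0.8, 0.6, 2.7]
opening: 0.0003
```

move_arm:
  commands:
    - [[0.2,0,0,0],[0.1,0,0,0],[0,0,0,0],[0,0,0,0]]

```text
clock: 4.15
tool_pos: [0.5168, -0.0832, 0.0366]
orientation: [-65.7, 90.0, 24.2]
force: [-1.0, 1.5, 2.6]
opening: 0.0003
```

move_arm:
  commands:
    - [[0.1,0,0,0],[0.1,0,0,0],[0,0,0,0],[0,0,0,0]]

```text
clock: 4.55
tool_pos: [0.5169, -0.0832, 0.036]
orientation: [-104.1, 90.0, -14.1]
force: [-6.6, 3.1, 18.2]
opening: 0.0004
```

The white key is on its stop (8 mm down, 18 N). Next I lift and cross to green.

move_arm:
  commands:
    - [[-1,0,0,0],[-3,0,0,0],[0,0,4,0],[0,0,4,0],[0,-0.1,4,0],[0,0,3.3,0],[0,0,0,0],[0,0,0,0]]

```text
clock: 5.35
tool_pos: [0.5177, 0.0704, 0.0744]
orientation: [117.2, 90.0, -152.8]
force: [-0.8, -0.5, -0.4]
opening: 0.0003
```

Run:
```python
from h import *
o=get_obs();p,d=snapshot('wrist');cv2.imwrite('pics/w2.png',p[...,::-1]);print(o['tool_pos'],o['force'])
```

```text
[0.517666   0.07041553 0.07442828] [-0.8317135  -0.51102826 -0.44103549]
```

View pics/w2.png

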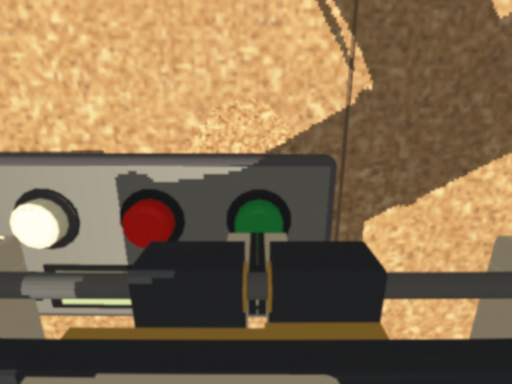

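The fingertips (about 258,236) are centred over the green key (259,218), and the white cap is up at (40,222). Now I press down.

move_arm:
  commands:
    - [[1,0,0,0],[1,0,0,0],[0.8,0,0,0],[0.4,0,0,0],[0.3,0,0,0],[0.3,0,0,0],[0,0,0,0],[0,0,0,0]]

```text
clock: 6.2
tool_pos: [0.5173, 0.0689, 0.0368]
orientation: [135.0, 89.9, -135.1]
force: [-2.5, -3.9, 8.5]
opening: 0.0007
```

move_arm:
  commands:
    - [[0.1,0,0,0],[0.1,0,0,0],[0,0,0,0],[0,0,0,0]]

```text
clock: 6.6
tool_pos: [0.5174, 0.0689, 0.0361]
orientation: [154.9, 89.9, -115.1]
force: [-8.0, -3.1, 22.6]
opening: 0.0008
```

move_arm:
  commands:
    - [[-1,0,0,0],[-4,0,0,0],[-4,0,0,0],[-4,0,0,0],[-4,1,0,0],[0,2,0,0],[0,0,0,0],[0,0,0,0]]

```text
clock: 7.4
tool_pos: [0.4877, 0.0698, 0.2046]
orientation: [-46.1, 90.0, 43.9]
force: [0.0, 0.0, -0.3]
opening: 0.0007
```

Run:
```python
from h import *
o=get_obs();p,d=snapshot('scene');cv2.imwrite('pics/s2.png',p[...,::-1]);print(o['tool_pos'],o['force'],np.abs(o['qvel']).max(),o['clock'])
```

```text
[0.48771909 0.06982357 0.20459875] [ 0.02547816  0.02749258 -0.25665554] 1.5727228825853696 7.4
```

View pics/s2.png

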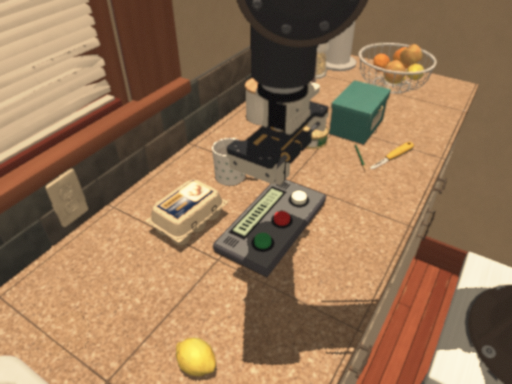

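The arm is clear above the timer. All three keys are up at (300,197), (283,218) and (263,241), and the mug stands unmoved at (228,162). Handing in.

```bash
python3 -c "
from h import *
print(close_job())"
```

```text
the job is handed in; nothing more can be done
None
```

I pressed the white key, let it come up, then pressed the green key and let it come up. I handed the job in after about 7.5 s on the robot's clock. No verdict was reported.

- **White key:** it reached its stop 8 mm down, at z = 0.036 m with 18 N on the tool. The wrist picture taken over the green key showed it up again.
- **Green key:** it reached its stop 8 mm down, at z = 0.036 m with 23 N on the tool.
- **Red key and mug:** I never came down on the red key, and only crossed it about 30 mm above its top. The last scene picture shows all three keys up and the mug upright where it stood at the start.
- **Robot at the end:** the fingers were about 160 mm above the keys, with no measurable contact force.

**Disagreement between views:** the scene camera put the key centres up to about 9 mm away from where the top and wrist cameras did. The top and wrist cameras agreed to within about 1.5 mm, so I used the wrist camera's figures. It read the key spacing as 76–77 mm instead of 78 mm.

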